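# Clear the draining rack after the wash-up

### The job

The washed beakers have drained: draw them off the slanted prongs without dragging or tipping the rack, and drop the two blue plastic ones into the white tub and the steel one into the steel pan. Let each one go no higher than with its lower end at the container's rim. Leave the amber glass on its prong, and the rack, tub, pan and everything else standing where it is.

Things in the scene. Friction and masses are not known exactly. Their poses are not given: they have to be found in the camera images.
- rack: two-tier draining rack of steel wire, loose, 1.8 kg, 190 mm deep (x -100 to +90), 336 mm wide, 242 mm tall. Origin: centre of its underside; z up, y along its width, -x is its open front, which faces the robot's left (world +y) within 0.5 rad. Four slanted hairpin prongs carry the beakers; a black drip tray 18 mm high lies under them and a wire tier covers their back half
- prong_roots (a point): middle of the rod that carries the prongs, at rack x 55, z 50 mm. Prongs at rack y -138, -46, 46, 138 mm: 6 mm wire, 26 mm wide, straight, 105 mm long, leaning 32 degrees from vertical to rack -x. A beaker hangs with its upper inner wall on the wires and its inner floor on the tip; it comes off along the prong, up and towards the front, clear after 95 mm
- tier_front (a point): middle of the front rod of the rack's upper tier, at rack x 0, z 238 mm. The tier (wires 5 to 8 mm thick, z 234 to 242 mm) reaches from here back to x +94 mm, over the beakers (their closed ends stick out 35 mm in front of it): a gripper held upright over a beaker strikes it, one that leans with the prong does not
- blue_beaker_1: blue plastic straight round beaker, 46 mm outside diameter, 40 mm inside, 100 mm long, wall 3 mm, closed end 5 mm thick, about 60 g. Origin: centre of its open mouth; +z along its axis to the closed end. Hangs mouth down on a rack prong (mouth at rack x 36.2, z 53.6 mm), +z up and leaning 32 degrees to rack -x. Goes in the white tub, lying or standing
- blue_beaker_2: second blue plastic beaker, the same as blue_beaker_1, on another prong. Goes in the white tub
- steel_beaker: bare steel straight round beaker, 46 mm outside diameter, 40 mm inside, 100 mm long, wall 3 mm, closed end 5 mm thick, a rolled rim of 50 mm diameter at the mouth (looks only), about 140 g. Origin: centre of its open mouth; +z along its axis to the closed end. Hangs mouth down on a rack prong (mouth at rack x 36.2, z 53.6 mm), +z up and leaning 32 degrees to rack -x. Goes in the steel pan
- amber_glass: amber straight round drinking glass, 46 mm outside diameter, 40 mm inside, 100 mm long, wall 3 mm, closed end 5 mm thick, about 115 g. Origin: centre of its open mouth; +z along its axis to the closed end. Hangs mouth down on a rack prong (mouth at rack x 36.2, z 53.6 mm), +z up and leaning 32 degrees to rack -x. Stays on its prong
- tub: white plastic round tub, open on top, loose, 450 g: 190 mm rim diameter, 168 mm at the foot, 125 mm high, wall 4 mm, floor 5 mm. Origin: centre of its underside, z up. Stands on the dark red tray, whose top is 6 mm above the table
- pan: rectangular stainless steel pan, open on top, loose, 750 g: 176 mm (x) by 162 mm (y) by 100 mm high, wall and floor 4 mm, with a narrow lip round the rim to 192 by 180 mm. Origin: centre of its underside, z up. Stands on the dark red tray beside the tub; which of the two is nearer the robot varies
- blue_beaker_1_mid (a point): the point on the axis of blue beaker 1 halfway along its length, 50 mm from the mouth
- blue_beaker_2_mid (a point): the point on the axis of blue beaker 2 halfway along its length, 50 mm from the mouth
- steel_beaker_mid (a point): the point on the axis of the steel beaker halfway along its length, 50 mm from the mouth
- amber_glass_mid (a point): the point on the axis of the amber glass halfway along its length, 50 mm from the mouth
- tray: fixed dark red carrying tray 200 mm (x) by 420 mm (y), 6 mm thick, rim 14 mm; origin: centre of its underside. Tub and pan stand on it side by side along its y, centres about 210 mm apart
- oil_bottle_1: full square oil bottle with gold cap, 60 by 60 mm, 258 mm tall, loose, stands at the far side of the table; origin: centre of its underside; leave alone
- oil_bottle_2: full square oil bottle with gold cap, 60 by 60 mm, 258 mm tall, loose, stands at the far side of the table; origin: centre of its underside; leave alone
- white_jar: small white jar with green lid, 68 mm diameter, 75 mm tall, loose, between rack and tray; origin: centre of its underside; leave alone
- label_roll: roll of paper labels standing on its end, 90 mm diameter, 61 mm tall, loose, behind the rack; origin: centre of its underside; leave alone
- sample_bottle: small round oil sample bottle with gold cap, 44 mm diameter, 130 mm tall, loose, behind the rack; origin: centre of its underside; leave alone

How it is judged:
At the end, for the whole second after the job is handed in: At rest: blue beakers in the tub (middle within 88 mm of its axis, under 115 mm up), steel beaker in the pan (middle within its walls, under 90 mm up); upright and near their start: tub, pan (40 mm), rack (25 mm), bystanders (30 mm); amber glass on its prong (35 mm) (horizontal distance between each of blue_beaker_1_mid, blue_beaker_2_mid and tub below 0.088 m and z of blue_beaker_1_mid in the frame of tub between 0 and 0.115 m and z of blue_beaker_2_mid in the frame of tub between 0 and 0.115 m and x of steel_beaker_mid in the frame of pan between -0.084 and 0.084 m and y of steel_beaker_mid in the frame of pan between -0.077 and 0.077 m and z of steel_beaker_mid in the frame of pan between 0 and 0.09 m and linear speed of each of blue_beaker_1, blue_beaker_2, steel_beaker, amber_glass below 0.03 m/s and angle between each of tub, pan's own z axis and vertical below 0.1 rad and distance of each of tub, pan from where it was at the start of the episode below 0.04 m and angle between rack's own z axis and vertical below 0.06 rad and distance of rack from where it was at the start of the episode below 0.025 m and distance of amber_glass_mid from where it was at the start of the episode below 0.035 m and distance of each of oil_bottle_1, oil_bottle_2, white_jar, label_roll, sample_bottle from where it was at the start of the episode below 0.03 m and angle between each of oil_bottle_1, oil_bottle_2, white_jar, label_roll, sample_bottle's own z axis and vertical below 0.2 rad); the robot touches nothing.
It fails at once if the rack was dragged more than 25 mm or tipped (distance of rack from where it was at the start of the episode above 0.025 m or angle between rack's own z axis and vertical above 0.12 rad).
It fails at once if a beaker was dropped from well above the rim or thrown (it moved faster than 2 m/s) (linear speed of any of blue_beaker_1, blue_beaker_2, steel_beaker above 2 m/s).
It fails at once if the amber glass was shifted on its prong by more than 35 mm or taken off (distance of amber_glass_mid from where it was at the start of the episode above 0.035 m).
It fails at once if the tub or pan was pushed more than 40 mm or tipped (distance of any of tub, pan from where it was at the start of the episode above 0.04 m or angle between any of tub, pan's own z axis and vertical above 0.3 rad).
It fails at once if a bystander was pushed more than 30 mm or tipped (distance of any of oil_bottle_1, oil_bottle_2, white_jar, label_roll, sample_bottle from where it was at the start of the episode above 0.03 m or angle between any of oil_bottle_1, oil_bottle_2, white_jar, label_roll, sample_bottle's own z axis and vertical above 0.2 rad).
It also fails if it takes over 72 s, if anything falls off the work surface, if the arm or the gripper's body presses on something with over 40 N, if the wrist force passes 120 N, or if a joint passes its speed limit or range.

### The arm

A 7-joint arm with a two-finger parallel gripper is mounted at the origin on the work surface. World frame = base frame: x ahead of the robot, y to its left, z up, the work surface at z = 0. Lengths are in m, angles in rad, forces in N, time in s.
With the tool pointing down it reaches from about 0.425 to 0.825 m from the base axis. Payload 3.6 kg.
Tool frame: the origin (TCP) lies where the fingers leave the gripper's body, on its centre line; the fingertips stand 73 mm ahead of it and the grasp point (between the pads) lies 54 mm ahead of it; z points along the fingers, y is the line along which they close (so a half turn about z gives the same grasp; the last joint's range is limited). The gripper opens to 85 mm and grips with 20 to 120 N. Pads are 22 mm wide; open, the fingers measure 114 mm over their backs; the gripper's body (76 mm by 85 mm) begins 54 mm behind the grasp point. The pads swing forward as they close: fully open they stand 13 mm farther back than shut.
Start: joints at [1.109, 0.615, -0.013, 1.423, 0.008, 1.103, -0.04], TCP at [0.274, -0.589, 0.304] pointing down, gripper open.
Joint ranges: [-3.12, 3.12], [-0.3, 2.06], [-1.34, 1.32], [0.26, 2.42], [-1.36, 4.5], [0.01, 1.98], [-2.84, 2.84]. Speed limits (rad/s): [2.79, 2.79, 3.14, 3.14, 3.14, 3.14, 3.14].

### API

Orientations are given as a unit quaternion [x, y, z, w].
In Python, from station import arm, snapshot, camera_info, ticket gives the robot as it stands. Calls block until the motion is done:
- arm.movep(position, orientation): joint-space move of the TCP to a pose.
- arm.line_to(position, velocity=0.15, ori=None): straight line of the TCP; ori=None keeps the orientation; velocity is the mean speed in m/s.
- arm.move_j(angles): joint-space move.
- arm.move_gripper(opening, effort=None): opening from 0.0 (shut) to 1.0 (fully open); effort is the grip in N (None keeps the last); returns when the fingers have stopped.
- arm.pause(seconds).
- arm.ik(position, orientation): joint angles nearest the present ones, or None.
- snapshot(name): name is "scene" or "top" or "wrist"; returns the picture (384x512x3 uint8, blue, green, red); there is no depth.
- camera_info(name): a dict with "fx", "fy", "cx", "cy" (pixels), "dist_coeffs" ([k1, k2, p1, p2, k3] as OpenCV has them; the pictures are not rectified), "R" (3x3) and "t" (3): a world point X has camera coordinates R X + t; the wrist camera has in their place "T_tool_cam" (4x4, takes a point from camera to tool coordinates, whose origin is the TCP and whose axes are the flange's). Camera axes: x right, y down, z forward; pixel columns grow to the right and rows downward; lengths in m; the calibration is good to about 2 mm. A picture is of the moment at which its call begins: read the wrist's pose just before it. camera_info takes no time and is no camera call.
A pose or a line that the arm cannot do raises arm.MotionError and nothing moves.
- ticket.finish_job(): hands the job in; it is judged then, once.
Readings, each from a call of its own:
- arm.read_time(): time.
- arm.read_joint_positions(): joint angles.
- arm.read_dq(): joint speeds.
- arm.read_effort(): joint torques, N m.
- arm.read_tool_pos(): TCP position.
- arm.read_eef_rot(): TCP orientation.
- arm.read_ft_force(): force on the tool from outside, world axes, zero at the start.
- arm.read_wrist_torque(): the same for the moment, N m.
- arm.read_opening(): opening from 0.0 (shut) to 1.0 (fully open).
- arm.read_finger_force(): force on a finger pad.
Only numpy, scipy, OpenCV 4.12 (cv2) and the standard library are available. Lean on these libraries where they do the work, as an engineer would, in place of code of your own. Each camera call takes 0.05 s, during which the arm holds its last target. There are 200 camera calls.

## Working session

There is one attempt and no reset: what is moved stays moved. The work goes in short steps, each a Python script; the robot and the scene stay as the last script left them, time stands still between calls to the robot, and variables do not carry over. Pictures are saved under pics/ and viewed, at most 10 in all, crops included, and the job is handed in when it is done.

```bash
ls; mkdir -p pics
python3 - <<'E'
from station import arm, snapshot, camera_info
import cv2
for n in ["scene","top"]:
    im=snapshot(n); cv2.imwrite(f"pics/{n}_raw.png",im); cv2.imwrite(f"pics/{n}.png",cv2.resize(im,(800,600),interpolation=cv2.INTER_CUBIC))
    print(n,camera_info(n))
print(camera_info("wrist")); print(arm.read_tool_pos(),arm.read_eef_rot(),arm.read_time())
E
```

```text
pics
scene {'fx': 360.2043407788907, 'fy': 360.2043407788907, 'cx': 251.46118234862718, 'cy': 188.40168947086318, 'dist_coeffs': array([-0.04931785,  0.        ,  0.        ,  0.        ,  0.        ]), 'R': array([[-0.6613069 ,  0.75009715, -0.00523889],
       [ 0.58159892,  0.50831835, -0.63510247],
       [-0.47372553, -0.42304458, -0.77241013]]), 't': array([ 0.40193661, -0.19122261,  1.33833311])}
top {'fx': 351.1190867049734, 'fy': 351.1190867049734, 'cx': 260.6590599436301, 'cy': 195.34515602489566, 'dist_coeffs': array([-0.04481148,  0.        ,  0.        ,  0.        ,  0.        ]), 'R': array([[ 0.0240583 , -0.99964629,  0.01133504],
       [-0.99614702, -0.02492749, -0.08408175],
       [ 0.08433457, -0.00926851, -0.99639439]]), 't': array([-0.05352129,  0.57927292,  1.09809441])}
{'fx': 294.1268407351121, 'fy': 294.1268407351121, 'cx': 254.59855013488828, 'cy': 189.30125031245043, 'dist_coeffs': array([0.02252539, 0.        , 0.        , 0.        , 0.        ]), 'T_tool_cam': array([[ 5.26696743e-04, -9.66456377e-01, -2.56830283e-01,
         6.52669216e-02],
       [ 9.99999576e-01,  3.15063399e-04,  8.65168571e-04,
        -1.27573775e-03],
       [-7.55229861e-04, -2.56830630e-01,  9.66456133e-01,
        -6.97538554e-02],
       [ 0.00000000e+00,  0.00000000e+00,  0.00000000e+00,
         1.00000000e+00]])}
[ 0.27360101 -0.58903585  0.30284106] [ 9.76454499e-01  2.15720291e-01 -2.64118900e-04 -1.13915331e-03] 0.1
```

View pics/scene.png

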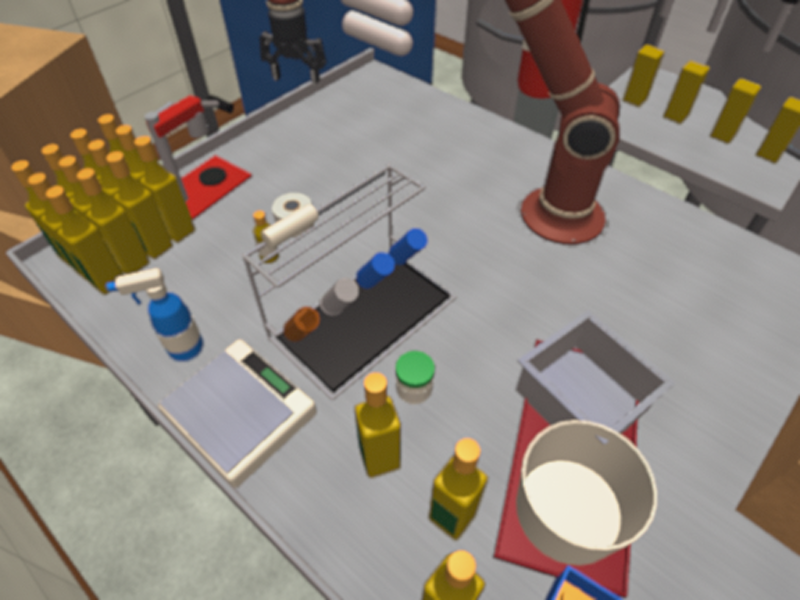

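View pics/top.png

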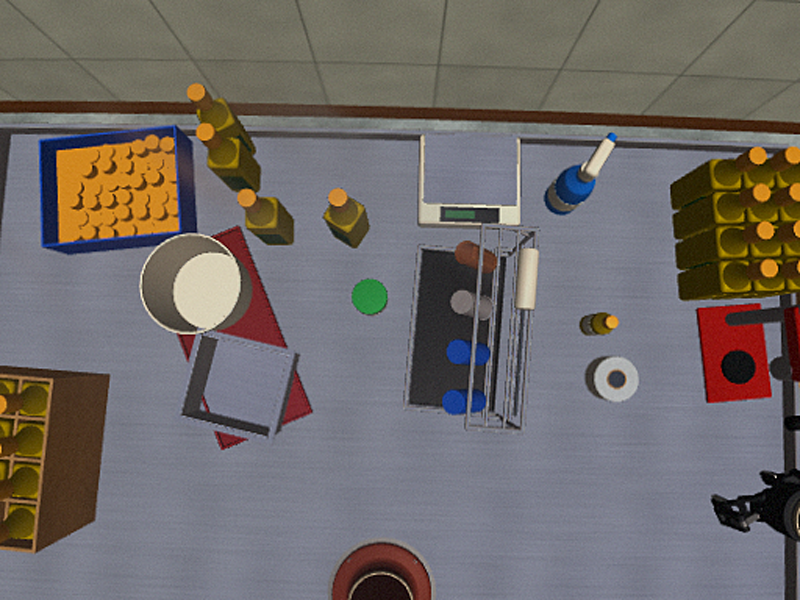

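The scene shows the rack with, from the robot outwards, blue (800x600 view, top: 460,402), blue (465,352), steel (470,304) and amber (475,256). The tub (195,283) is farther than the pan (243,385). I'll enlarge for measuring.

Run:
```python
import cv2, numpy as np
t=cv2.imread("pics/top_raw.png"); s=cv2.imread("pics/scene_raw.png")
def crop(im,x,y,w,h,k,name):
    c=cv2.resize(im[y:y+h,x:x+w],None,fx=k,fy=k,interpolation=cv2.INTER_CUBIC)
    for i in range(0,w,10):
        if (x+i)%10==0: cv2.putText(c,str(x+i),(i*k,8),0,.3,(0,255,255),1); cv2.line(c,(i*k,10),(i*k,14),(0,255,255),1)
    for j in range(0,h,10): cv2.putText(c,str(y+j),(0,j*k+4),0,.3,(0,255,255),1); cv2.line(c,(20,j*k),(25,j*k),(0,255,255),1)
    cv2.imwrite(name,c)
crop(t,250,140,100,140,4,"pics/c1.png")
crop(s,150,100,150,155,4,"pics/c2.png")
a=cv2.imread("pics/c1.png")
crop(t,80,140,130,150,4,"pics/c3.png")
```

```text
(no output)
```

View pics/c1.png

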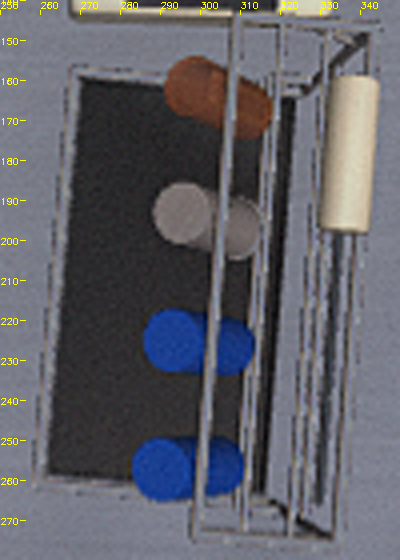

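View pics/c2.png

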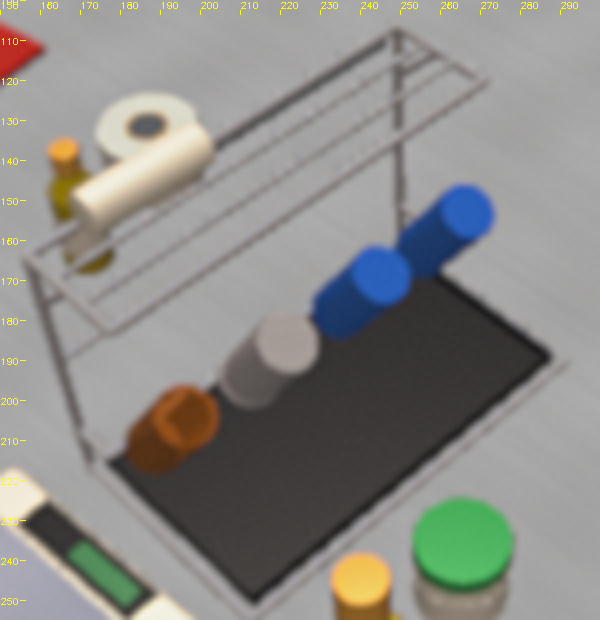

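View pics/c3.png

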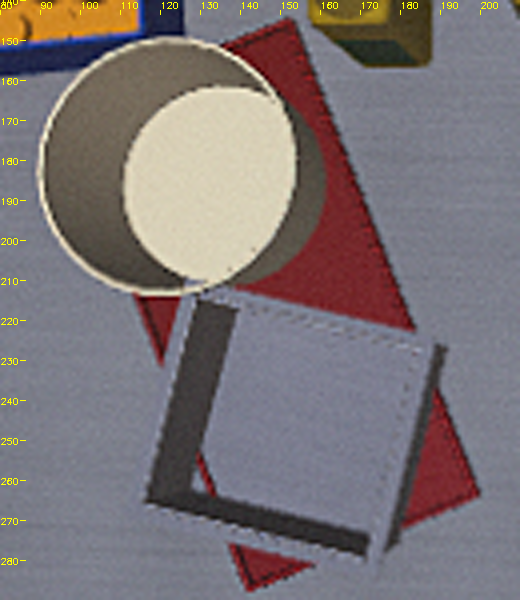

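Readings (raw px). Closed-end centres in top: (298.2,161.5), (295.8,193.5), (293,225), (290.3,257.3). The same in scene: (196.5,204.5), (222,186), (245.3,169), (267,152.8). Tier front rod ends, tub rim and pan rim corners are also legible. Next I fit the poses.

```bash
cat > fit.py <<'E'
from station import camera_info
import cv2, numpy as np
from scipy.optimize import least_squares
def proj(n,X):
    c=camera_info(n); K=np.array([[c['fx'],0,c['cx']],[0,c['fy'],c['cy']],[0,0,1.]])
    return cv2.projectPoints(np.asarray(X,float).reshape(-1,1,3),cv2.Rodrigues(c['R'])[0],c['t'],K,c['dist_coeffs'])[0][:,0]
def onplane(n,uv,z):
    return np.array([least_squares(lambda p:(proj(n,[p[0],p[1],z])[0]-q),[.5,0]).x for q in np.atleast_2d(uv)])
E
python3 - <<'E'
from fit import *
ys=np.array([138,46,-46,-138])/1e3  # amber, steel, blue, blue
P=np.array([[-.0168,y,.1384] for y in ys]+[[0,.165,.238],[0,-.165,.238]])
top=np.array([[298.2,161.5],[295.75,193.5],[293,225],[290.25,257.25],[308.5,145.5],[299.25,275]])
sc=np.array([[196.5,204.5],[222,186],[245.25,169],[267,152.75],[177.5,183.25],[271.75,120.5]])
def W(p):
    c,s=np.cos(p[2]),np.sin(p[2]); return P@np.array([[c,-s,0],[s,c,0],[0,0,1]]).T+[p[0],p[1],0]
for use in ("both","top","scene"):
    def f(p):
        r=[]
        if use!="scene": r.append(proj("top",W(p))-top)
        if use!="top": r.append(proj("scene",W(p))-sc)
        return np.concatenate(r).ravel()
    r=least_squares(f,[.5,-.2,-1.57],loss='soft_l1'); print(use,r.x); 
    if use=="both": print(f(r.x).reshape(-1,2).round(1)); print(W(r.x).round(3))
print("tub",onplane("top",[122,181.75],.131)); pc=onplane("top",[[129.25,211.75],[190.75,226.75],[174.5,279],[116.75,265]],.106); print("pan",pc,pc.mean(0))
print("jar",onplane("top",[236.8,190],.075))
print("oil",onplane("top",[[216.5,126],[158,127]],.258),"bottles past tub",onplane("top",[[131,84],[125,59]],.258))
E
```

```text
both [ 0.53312954 -0.14946174 -1.63591928]
[[-1.1  0. ]
 [-1.2 -0.5]
 [-1.  -0.1]
 [-1.   0. ]
 [ 0.1 -0.3]
 [-0.7 -3. ]
 [-0.3 -1.4]
 [-0.4 -1.4]
 [-0.3 -1.4]
 [-0.4 -0.9]
 [ 1.  -2.1]
 [-2.  -0.8]]
[[ 0.672 -0.142  0.138]
 [ 0.58  -0.136  0.138]
 [ 0.488 -0.13   0.138]
 [ 0.397 -0.124  0.138]
 [ 0.698 -0.16   0.238]
 [ 0.368 -0.139  0.238]]
top [ 0.53205012 -0.15170254 -1.63357785]
scene [ 0.53633426 -0.14500374 -1.64154758]
tub [[0.60102323 0.3662162 ]]
pan [[0.51507826 0.34919584]
 [0.4756635  0.16491162]
 [0.32267531 0.20659222]
 [0.35819678 0.37814445]] [0.41790346 0.27471103]
jar [[0.5907195  0.03447124]]
oil [[0.7370719  0.08094158]
 [0.73088704 0.23183896]] bottles past tub [[0.8446691  0.30933256]
 [0.91315463 0.32995729]]
```

```bash
cat > plan.py <<'E'
from fit import *
from station import arm, snapshot
from scipy.spatial.transform import Rotation as Rt
RX,RY,YAW=0.533,-0.1510,-1.636
Rr=Rt.from_euler('z',YAW).as_matrix()
s,c=np.sin(np.radians(32)),np.cos(np.radians(32))
AX=Rr@[-s,0,c]                      # beaker axis, up along the prong
def rack(p): return Rr@np.asarray(p)+[RX,RY,0]
TZ=-AX; TX=Rr@[-c,0,-s]; TY=np.cross(TZ,TX)
QL=Rt.from_matrix(np.c_[TX,TY,TZ]).as_quat()
Y=dict(b1=-.138,b2=-.046,st=.046,am=.138)
def lean(b,sg,dy=0,dx=0):           # TCP when the grasp point is sg from the mouth along the axis
    return rack([.0362,Y[b]+dy,.0536])+AX*(sg+.054)+TX*dx
def down(yaw): return Rt.from_matrix(np.c_[[np.cos(yaw),np.sin(yaw),0],[np.sin(yaw),-np.cos(yaw),0],[0,0,-1.]]).as_quat()
TUB=np.array([.601,.366]); PAN=np.array([.418,.275]); PANYAW=np.arctan2(.165-.349,.476-.515)
SG=.072
E
python3 - <<'E'
from plan import *
np.set_printoptions(precision=2,suppress=True)
for b in ("b1","b2","st"):
    for sg in (SG,.12,.18,.21,.25): print(b,sg,lean(b,sg),arm.ik(lean(b,sg),QL))
for n,p in (("tub",TUB),("pan",PAN)):
    for yaw in np.arange(-3,3.2,.5):
        q=arm.ik([*p,.36],down(yaw)); q2=arm.ik([*p,.16],down(yaw)); print(n,round(yaw,1),q,q2 is not None)
print(PANYAW)
E
```

```text
b1 0.072 [ 0.4  -0.11  0.16] [-0.31  0.6   0.33  2.29  0.87  0.49 -0.91]
b1 0.12 [ 0.4  -0.09  0.2 ] [-0.22  0.49  0.11  2.24  0.83  0.7  -0.91]
b1 0.18 [ 0.4  -0.05  0.25] [-0.15  0.4  -0.1   2.17  0.75  0.91 -0.87]
b1 0.21 [ 0.4  -0.04  0.28] [-0.12  0.36 -0.18  2.13  0.71  1.01 -0.85]
b1 0.25 [ 0.4  -0.02  0.31] [-0.1   0.32 -0.27  2.07  0.66  1.12 -0.83]
b2 0.072 [ 0.49 -0.12  0.16] [-0.18  0.66  0.19  2.04  0.77  0.66 -0.76]
b2 0.12 [ 0.49 -0.09  0.2 ] [-0.17  0.58  0.09  2.01  0.74  0.8  -0.74]
b2 0.18 [ 0.49 -0.06  0.25] [-0.14  0.51 -0.04  1.94  0.7   0.97 -0.73]
b2 0.21 [ 0.49 -0.04  0.28] [-0.13  0.48 -0.1   1.91  0.68  1.05 -0.72]
b2 0.25 [ 0.5  -0.02  0.31] [-0.12  0.44 -0.17  1.85  0.66  1.16 -0.71]
st 0.072 [ 0.58 -0.12  0.16] [-0.13  0.75  0.16  1.78  0.66  0.78 -0.6 ]
st 0.12 [ 0.58 -0.1   0.2 ] [-0.15  0.69  0.11  1.75  0.64  0.89 -0.58]
st 0.18 [ 0.58 -0.07  0.25] [-0.14  0.62  0.02  1.69  0.63  1.04 -0.58]
st 0.21 [ 0.59 -0.05  0.28] [-0.14  0.6  -0.04  1.66  0.63  1.12 -0.58]
st 0.25 [ 0.59 -0.03  0.31] [-0.13  0.57 -0.1   1.6   0.63  1.22 -0.58]
tub -3.0 [-0.12  
[... 796 characters left out ...]
 [ 0.11  0.54 -1.15  1.74  0.52  1.21  1.03] True
pan -2.0 [ 0.11  0.54 -1.15  1.74  0.52  1.21  1.53] True
pan -1.5 [ 0.11  0.54 -1.15  1.74  0.52  1.21  2.03] True
pan -1.0 [ 0.11  0.54 -1.15  1.74  0.52  1.21  2.53] True
pan -0.5 [-1.15  0.4   0.75  1.78 -0.3   1.09 -2.36] True
pan 0.0 [-0.09  0.41 -0.77  1.75  0.32  1.11 -2.53] True
pan 0.5 [-0.07  0.42 -0.81  1.74  0.33  1.12 -2.05] True
pan 1.0 [ 0.    0.46 -0.93  1.74  0.4   1.15 -1.62] True
pan 1.5 [ 0.08  0.51 -1.08  1.74  0.48  1.19 -1.21] True
pan 2.0 [ 0.09  0.51 -1.1   1.74  0.49  1.19 -0.72] True
pan 2.5 [ 0.1   0.52 -1.12  1.74  0.51  1.2  -0.23] True
pan 3.0 [ 0.12  0.54 -1.17  1.74  0.53  1.22  0.24] True
-1.7796616651895427
```

```bash
cat >> plan.py <<'E'
def wproj(X,pos,quat):
    ci=camera_info("wrist"); K=np.array([[ci['fx'],0,ci['cx']],[0,ci['fy'],ci['cy']],[0,0,1.]])
    T=np.eye(4); T[:3,:3]=Rt.from_quat(quat).as_matrix(); T[:3,3]=pos
    M=np.linalg.inv(T@ci['T_tool_cam'])
    return cv2.projectPoints(np.asarray(X,float).reshape(-1,1,3),cv2.Rodrigues(M[:3,:3])[0],M[:3,3],K,ci['dist_coeffs'])[0][:,0]
def look(name):
    p,q=arm.read_tool_pos(),arm.read_eef_rot(); im=snapshot("wrist")
    im=cv2.resize(im,None,fx=1.5,fy=1.5,interpolation=cv2.INTER_CUBIC)
    for b in Y:
        base=rack([.0362,Y[b],.0536])
        ring=[base+AX*.1+.023*(TX*np.cos(a)+TY*np.sin(a)) for a in np.linspace(0,2*np.pi,40)]
        cv2.polylines(im,[(wproj(ring,p,q)*1.5).astype(np.int32)],False,(0,255,0),1)
    cv2.polylines(im,[(wproj([rack([0,-.165,.238]),rack([0,.165,.238])],p,q)*1.5).astype(np.int32)],False,(0,255,0),1)
    cv2.imwrite(name,im)
E
python3 - <<'E'
from plan import *
p=arm.read_tool_pos(); arm.line_to([p[0],p[1],.42],velocity=.3)
arm.movep(lean("b1",.27),QL); arm.move_gripper(.8,30)
print(arm.read_time(),arm.read_tool_pos()-lean("b1",.27),arm.read_ft_force()); look("pics/w1.png")
E
```

```text
3.0167 [ 1.00987875e-04 -3.52149392e-04  4.43883579e-06] [ 0.19548355 -0.68530233 -0.19454924]
```

View pics/w1.png

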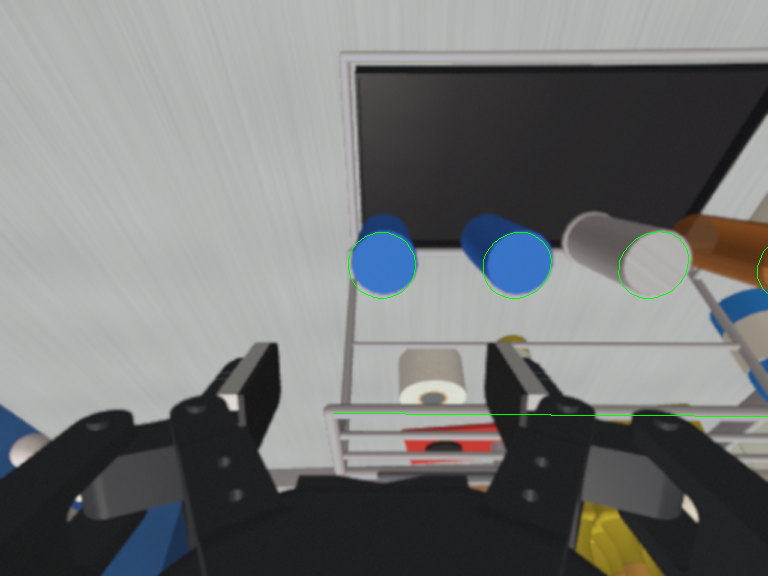

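The wrist view shows the predicted rings lying on the beaker ends (blue 1 at 383,264, blue 2 at 517,263, steel at 655,263) and the rod line on the tier's front rod. The fit is good to about 1 mm, so I take blue beaker 1.

```bash
cat >> plan.py <<'E'
def pick(b,eff):
    arm.line_to(lean(b,.14),velocity=.15,ori=QL); arm.line_to(lean(b,SG),velocity=.06)
    print("in",arm.read_ft_force().round(1)); arm.move_gripper(0,eff)
    print("grip",arm.read_ft_force().round(1),arm.read_opening(),arm.read_finger_force())
    arm.line_to(lean(b,SG+.02),velocity=.04); print("pull",arm.read_ft_force().round(1),arm.read_opening())
    arm.line_to(lean(b,SG+.12),velocity=.1); print("off",arm.read_ft_force().round(1),arm.read_opening(),arm.read_time())
E
python3 - <<'E'
from plan import *
pick("b1",30); look("pics/w2.png")
E
```

```text
in [0.5 1.1 0.6]
grip [0.8 1.1 3.1] 0.5335702386304193 32.4200963973999
pull [ 1.   0.2 -0. ] 0.5347827642789105
off [-0.3 -0.1 -0.5] 0.5394625779009609 7.4833
```

View pics/w2.png

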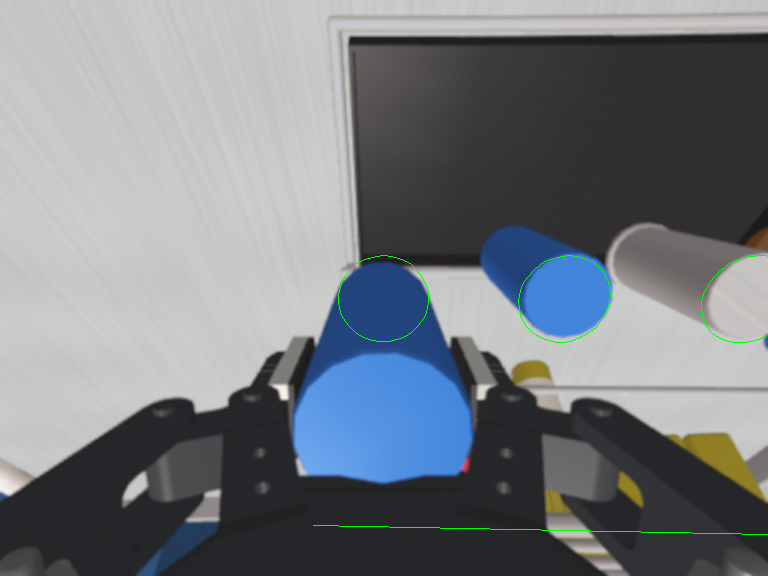

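Blue beaker 1 is held centred in the jaws (383,420) and clear of its prong, and the rack hasn't moved. Next, the tub.

```bash
cat >> plan.py <<'E'
QD=down(np.pi+YAW)
def place(b,xy,zrel):
    p=arm.read_tool_pos(); arm.line_to(p+AX*.03+np.array([0,.02,.07]),velocity=.25)
    arm.movep([*xy,.34],QD); arm.line_to([*xy,zrel],velocity=.15)
    print("low",arm.read_ft_force().round(1),arm.read_opening()); arm.move_gripper(.8); arm.pause(.2)
    arm.line_to([*xy,.34],velocity=.25); print("t",arm.read_time(),arm.read_opening())
E
python3 - <<'E'
from plan import *
place("b1",TUB+np.array([0,.04]),.158)
cv2.imwrite("pics/w3.png",snapshot("wrist"))
arm.movep(lean("b2",.27),QL); print(arm.read_time()); pick("b2",30)
s=snapshot("scene"); cv2.imwrite("pics/s2.png",cv2.resize(s,(800,600)))
E
```

```text
low [-1.  -0.  -0.7] 0.5369310516875107
t 12.6667 0.7974626181451624
14.4
in [-0.3  0.   0. ]
grip [0.  0.2 2.9] 0.5358986542127699 32.22784996032715
pull [ 2.3 -0.5  2.3] 0.5331037402906039
off [-0.3  0.7 -0.7] 0.5374324823811677 18.8167
```

View pics/s2.png

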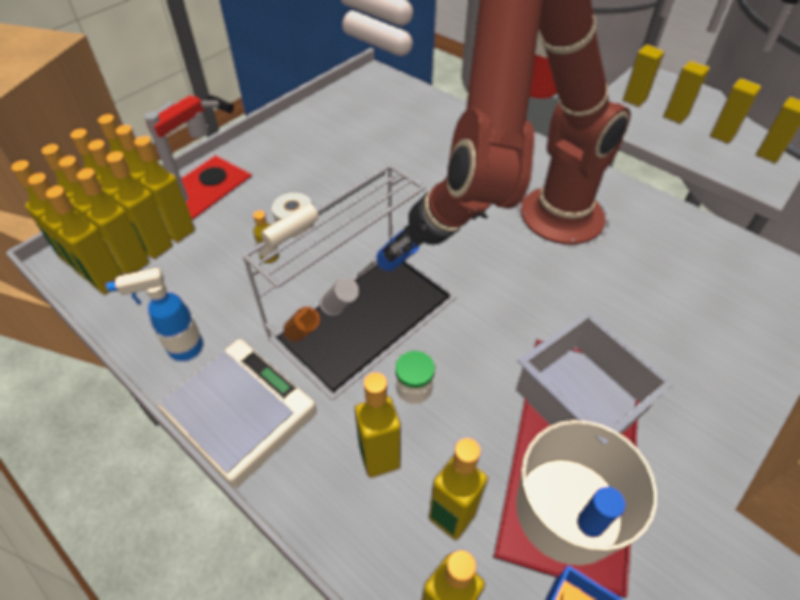

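View pics/w3.png

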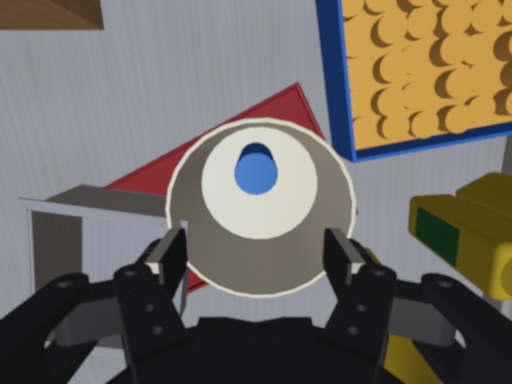

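Blue 1 stands in the tub (wrist view 256,172) and the rack is in its original place (scene 390,175 and 450,295). Blue 2 is in the jaws. I'll place it and then do the steel beaker.

Run:
```python
from plan import *
place("b2",TUB+np.array([0,-.038]),.158)
arm.movep(lean("st",.27),QL); pick("st",45)
place("st",PAN,.158)
arm.line_to([*PAN,.42],velocity=.25)
arm.movep([.42,.0,.45],QD); print(arm.read_time())
for n in("scene","top"): cv2.imwrite(f"pics/{n}_end.png",snapshot(n))
a=cv2.imread("pics/top_end.png");b=cv2.imread("pics/scene_end.png")
cv2.imwrite("pics/end.png",np.vstack([cv2.resize(a[60:290,70:420],(525,345)),cv2.resize(b[90:],None,fx=.85,fy=.85)[:,:435].copy()][0:1]+[cv2.copyMakeBorder(cv2.resize(b[90:384],(435,250)),0,0,0,90,0)]))
```

```text
low [-0.1  0.9  0. ] 0.5376567991398082
t 23.675 0.7985528583986399
in [-0.3  0.3  0.3]
grip [1.3 0.4 1.3] 0.5295203509668311 45.856953263282776
pull [ 1.3 -0.7  1.1] 0.5341850655291359
off [-0.1 -1.  -1.4] 0.5322708247903045 29.4917
low [ 0.   0.8 -1.7] 0.5347002457245338
t 34.2167 0.798592595947177
35.7583
```

View pics/end.png

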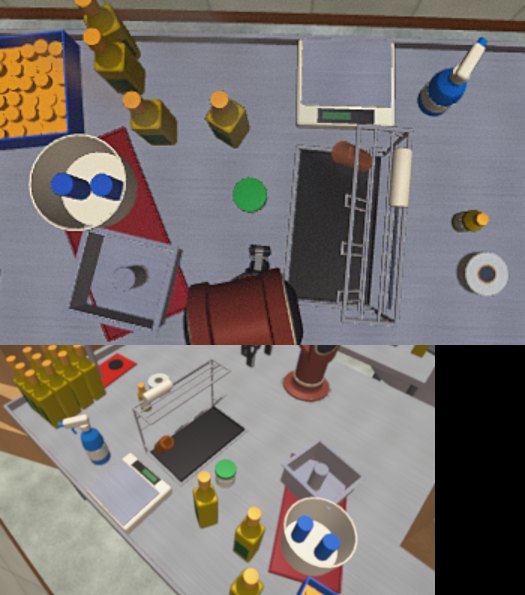

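The end view shows both blues standing in the tub (65,186 and 105,186) and the steel one standing in the pan (125,278). The amber glass is still on its prong (350,155), and nothing else has shifted.

```bash
python3 -c "
from station import ticket
print(ticket.finish_job())"
```

```text
the job is handed in; nothing more can be done
None
```

The job is handed in at about 36 s: both blue beakers stand in the tub, the steel one stands in the pan, and the final pictures show the amber glass on its prong with the rack and everything else in place; no verdict was returned.

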